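# Close an appliance control box and screw its wing nut tight

### The arm

A 7-joint arm with a two-finger parallel gripper is mounted at the origin on the work surface. World frame = base frame: x ahead of the robot, y to its left, z up, the work surface at z = 0. Lengths are in m, angles in rad, forces in N, time in s.
With the tool pointing down it reaches from about 0.425 to 0.925 m from the base axis. Payload 6.8 kg.
Tool frame: the origin (TCP) lies at the very end of the fingers, on their centre line; the grasp point (between the pads) lies 19 mm behind it (r.tcp_to_grasp is the distance from the TCP to the grasp point, in m); z points along the fingers, y is the line along which they close (so a half turn about z gives the same grasp; the last joint's range is limited). The gripper opens to 85 mm and grips with 20 to 120 N. Pads are 22 mm wide; open, the fingers measure 114 mm over their backs; the gripper's body (76 mm by 85 mm) begins 54 mm behind the grasp point. The pads swing forward as they close: fully open they stand 13 mm farther back than shut.
Start: joints at [1.191, 0.477, 0.022, 1.555, -0.011, 1.109, -0.083], TCP at [0.181, -0.65, 0.231] pointing down, gripper open.
Joint ranges: [-2.96, 2.96], [-0.34, 2.1], [-1.41, 1.46], [0.24, 2.44], [-1.37, 4.51], [0.17, 1.92], [-2.96, 2.96]. Speed limits (rad/s): [2.39, 2.39, 3.14, 3.14, 3.14, 3.14, 3.14].

### API

Orientations are given as a rotation vector (axis times angle).
In Python, from bench import r gives the robot as it stands.
- The arm moves only by the tool step_arm, never from a script. Its argument "moves" is a list of rows, each a list of 7 numbers: the shift along the tool's x, y, z in mm, then the turn, a rotation vector about the tool's x, y, z in rad, then the finger opening in mm, from 0 to 85.4. A call has 1 to 8 rows; each row is the pose to reach, as a shift and turn from the pose commanded when the call began, along the tool's axes at that moment; what a row does not reach only later rows make up. A row lasts 1/10 s, in which the tool goes at most 50 mm and 8.59 degrees, less where a joint would pass 70% of its speed; a pose out of reach is approached as far as the arm can. A call with a gripper value outside its range is refused whole. The fingers move at their own pace and stop on an object; "grip_force" is the grip in N (left out, the last holds). Time passes only in rows, so rows that repeat a pose let the fingers close. It gives the time, the measured TCP pose, the force, the opening and the grip force at its end, in the units of the state.
- r.get_obs(): the state, without advancing time (a new reading comes with each control period).
- r.grab_frame(name): name is "scene" or "top"; returns a dict with "image" (420x560x3 uint8, red, green, blue), "depth" (420x560 float32, m along the optical axis (not along the pixel's ray), 0 where there is no reading), "mtx" (3x3 intrinsics, pixels), "rvec" (rotation vector, rad) and "tvec" (3), from world to camera coordinates, as OpenCV has them. Camera axes: x right, y down, z forward; pixel columns grow to the right and rows downward; lengths in m; the calibration is good to about 2 mm. A picture is of the moment at which its call begins.
- r.hand_in(): hands the job in; it is judged then, once.
The state is a dict: "clock": time; "joints": joint angles; "qvel": joint speeds; "tau": joint torques, N m; "tcp_pos": TCP position; "orientation": TCP orientation; "contact_force": force on the tool from outside, world axes, zero at the start; "moment": the same for the moment, N m; "grip_width": finger opening in m; "gripper_force": force on a finger pad.
Only numpy, scipy, OpenCV 4.12 (cv2) and the standard library are available. Lean on these libraries where they do the work, as an engineer would, in place of code of your own. Each camera call takes 0.05 s, during which the arm holds its last target. There are 200 camera calls.

### The job

The control box of this appliance has been serviced: swing its pivoting metal cover fully home over the open bay, so that its fork goes around the stud under the wing nut. Then turn the wing nut clockwise until it stops tight, with the cover still home. Leave the tape roll, the small tray and the screwdriver where they lie.

Things in the scene. Friction and masses are not known exactly. Their poses are not given: they have to be found in the camera images.
- box: White plastic control box fixed on the bench, 170 (x) by 260 (y) by 70 mm high, with an open bay (a circuit board inside) in its top. Origin: centre of its underside, z up. The cover pivots at (-45, -90) mm and the wing nut's stud stands at (0, 75) mm in its frame.
- cover (a joint): Angle of the flat aluminium cover about its upright pivot: 0 = fully home (a hard stop), positive = swung open, anticlockwise seen from above, towards the box's -x side. It stays where it is left; moving it takes about 2 N at the tab. It starts 0.4 to 0.7 rad open. The plate is 3 mm thick, its top 74.5 mm above the bench, 120 by 150 mm with a fork beyond that.
- cover_pivot (a point): On the cover's pivot axis, at the plate's top. Its frame turns with the cover and has the axes of box when the cover is home.
- cover_tab (a point): Centre of the bent-up tab on the cover's near (-x) edge, at (-16.5, 120) mm from the pivot in the cover's frame: an upright sheet 3 mm thick (cover's x), 36 mm wide (cover's y), standing 14 mm above the plate's top, its outer face 3 mm outside the plate's edge. This point is 8 mm above the plate's top; its frame turns with the cover. Pushing the outer face along +x closes the cover.
- nut (a joint): Turn of the wing nut in rad: grows as it is turned clockwise seen from above; 9.42 = tight against the hard stop. It starts between 1.2 and 4.6. It descends 0.8 mm per rad, has friction of 0.06 N m all the way and stays where it is left.
- nut_mid (a point): On the wing nut's axis at mid height of its wings: two upright black wings along this frame's x and -x, 72 mm over both tips, 9 mm thick, 22 mm high, on a hub 24 mm in diameter whose top is 1 mm above this point. A flange 28 mm in diameter, 3 mm thick, has its underside 20 mm below this point. When tight this point is 94.5 mm above the bench and the wings 9 mm clear of the cover all round.
- tape: Bystander: loose roll of black tape lying flat, 64 mm in diameter, 19 mm high. Origin: centre of its underside.
- tray: Bystander: loose small grey open tray, 80 by 80 by 22 mm. Origin: centre of its underside.
- driver: Bystander: loose screwdriver lying on the bench beyond the box. Origin: under its middle, handle to its own -x.

How it is judged:
By the outcome, as a careful person would: the job done as asked, in the order asked, and still so for the second after the job is handed in, with the robot touching nothing.
It also fails if it takes over 58 s, if anything falls off the work surface, if the arm or the gripper's body presses on something with over 40 N, if the wrist force passes 120 N, or if a joint passes its speed limit or range.

## Working session

There is one attempt and no reset: what is moved stays moved. The work goes in short steps, Python scripts to look and compute and a tool call to move; the robot and the scene stay as the last step left them, time stands still between calls to the robot, and variables do not carry over. Pictures are saved under pics/ and viewed, at most 10 in all, crops included, and the job is handed in when it is done.

Besides the shell and the picture viewer there is one more tool, called after "Call:" by a JSON object that holds its "name" and its "arguments", one argument or row to a line. step_arm: Moves the arm, as the interface text tells. Its arguments: {"type":"object","properties":{"moves":{"type":"array","items":{"type":"array","items":{"type":"number"}}},"grip_force":{"type":"number"}},"required":["moves"]}

```bash
mkdir -p pics
cat > h.py <<'E'
import numpy as np, cv2
from bench import r
def grab(n):
    f=r.grab_frame(n); f['R']=cv2.Rodrigues(np.array(f['rvec'],float))[0]; f['t']=np.array(f['tvec'],float).ravel(); return f
def cloud(f):
    d=f['depth']; v,u=np.mgrid[:d.shape[0],:d.shape[1]]; K=f['mtx']
    P=np.dstack([(u-K[0,2])/K[0,0]*d,(v-K[1,2])/K[1,1]*d,d])
    return (P-f['t'])@f['R']   # world
def ray(f,u,v,z):
    d=f['R'].T@np.linalg.inv(f['mtx'])@np.array([u,v,1.]); c=-f['R'].T@f['t']
    return c+d*(z-c[2])/d[2]
def save(f,n): cv2.imwrite('pics/'+n,f['image'][:,:,::-1])
E
python3 - <<'E'
from h import *
for n in('scene','top'):
    f=grab(n); save(f,n+'0.png'); np.savez(n+'0.npz',**f); print(n,-f['R'].T@f['t'], f['mtx'][0,0])
print(r.get_obs())
E
```

```text
scene [ 0.95014826 -0.46364071  0.7292813 ] 471.91247016903054
top [0.55457169 0.02943042 0.91120309] 423.88897460406
{'clock': 0.1, 'joints': array([ 1.19091564,  0.47773513,  0.02233174,  1.5563338 , -0.01151041,
        1.10933471, -0.08310277]), 'qvel': array([-0.00036433, -0.00020832, -0.00035313, -0.00404217, -0.00085007,
        0.00140863, -0.00016349]), 'tau': array([ 4.71894295e-03, -5.97764003e+01,  1.61399793e+00, -2.81953561e+01,
        1.28327811e-02,  5.07337827e-03, -1.45438797e-06]), 'tcp_pos': array([ 0.181056  , -0.6497058 ,  0.23041881]), 'orientation': array([-3.11099163e+00, -4.25410953e-01,  5.26500236e-04]), 'contact_force': array([ 0.36382801,  0.21069477, -0.15154053]), 'moment': array([0.04401615, 0.0559615 , 0.02850601]), 'gripper_force': 0.0, 'grip_width': 0.0853259579633669}
```

View pics/top0.png

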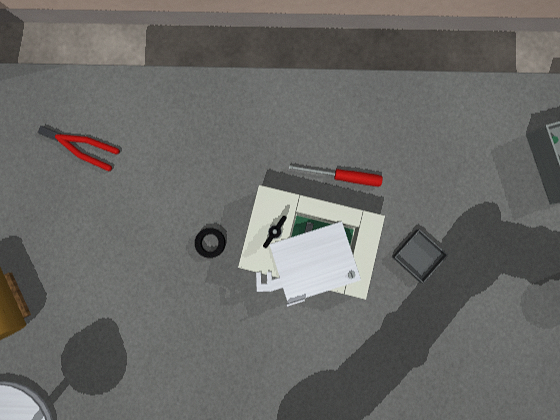

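View pics/scene0.png

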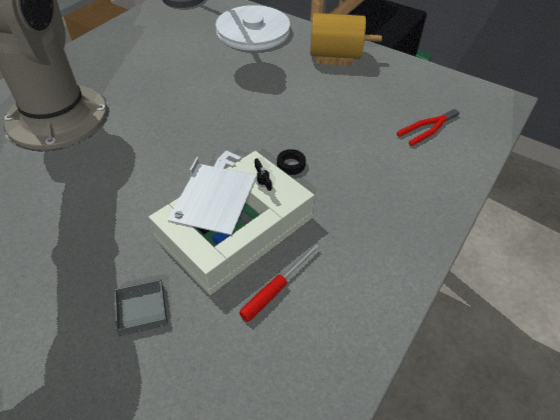

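Top view: box corners are at about (260,185), (384,213), (367,299) and (240,268). The nut is at (275,232), the pivot screw at (351,274), the tab at (297,299) and the fork at (265,282). The tape roll at (210,242) sits left of the box, the tray at (418,253) right of it and the screwdriver at (340,175) beyond it.

```bash
python3 - <<'E'
from h import *
f=dict(np.load('top0.npz')); im=f['image'].astype(int); P=cloud(f)
g=lambda m:np.median(P[m],0)
# box top (cream) + everything at box height -> minAreaRect of world points
m=(abs(P[...,2]-.071)<.008)&(P[...,0]>.3)&(P[...,0]<.8)&(abs(P[...,1])<.3)
cream=m&(im.min(2)>150)&(im[...,0]-im[...,2]>8)
pts=P[cream][:,:2].astype(np.float32); rc=cv2.minAreaRect(pts*1000); print('box',rc, cream.sum(), P[cream][:,2].mean())
for u,v in((260,185),(384,213),(367,299),(240,268)): print('corner',ray(f,u,v,.07).round(4))
print('pivot',ray(f,351,274,.0745).round(4), P[274,351])
blk=(im.max(2)<50); v,u=np.mgrid[:420,:560]; n=blk&(abs(u-275)<22)&(abs(v-232)<32)&(P[...,2]>.075)
q=P[n]; print('nut z',np.percentile(q[:,2],[10,50,90]),n.sum()); rn=cv2.minAreaRect((q[:,:2]*1000).astype(np.float32)); print('nut',rn)
for nm in('top','scene'):
    f=dict(np.load(nm+'0.npz')); Q=cloud(f)
    t=(Q[...,2]>.0785)&(Q[...,2]<.095)&(abs(Q[...,0]-.42)<.09)&(abs(Q[...,1]-.03)<.15)&(f['image'].min(2)>90)
    n2,l,s,c=cv2.connectedComponentsWithStats(t.astype(np.uint8))
    for i in range(1,n2):
        if s[i,4]>8: w=Q[l==i]; print(nm,'tab?',s[i],w.mean(0).round(4),w.min(0).round(4),w.max(0).round(4))
    b=(f['image'].max(2)<50)&(Q[...,2]>.08)&(Q[...,2]<.13)&(abs(Q[...,0]-.53)<.07)&(abs(Q[...,1]-.06)<.08)
    print(nm,'nut',b.sum(),Q[b].mean(0),cv2.minAreaRect((Q[b][:,:2]*1000).astype(np.float32)),np.percentile(Q[b][:,2],[50,95,99]))
E
python3 -c "
import cv2;a=cv2.imread('pics/top0.png')[170:315,190:400];cv2.imwrite('pics/c1.png',cv2.resize(a,None,fx=3.8,fy=3.8,interpolation=cv2.INTER_CUBIC))"
```

```text
box ((564.4105224609375, -31.011550903320312), (258.31683349609375, 169.4346160888672), 77.35472869873047) 4213 0.06941700037242625
corner [0.6742 0.0733 0.07  ]
corner [ 0.623  -0.1745  0.07  ]
corner [ 0.4539 -0.1412  0.07  ]
corner [0.5086 0.1086 0.07  ]
pivot [ 0.5019 -0.109   0.0745] [ 0.50214943 -0.10823766  0.07907096]
nut z [0.09888635 0.10797347 0.11076429] 201
nut ((580.7315673828125, 42.359458923339844), (33.01862716674805, 63.50122833251953), 81.8445053100586)
top tab? [287 299  18   8  42] [ 0.4463 -0.0006  0.0865] [ 0.4394 -0.0174  0.0791] [0.4529 0.015  0.0904]
top nut 175 [0.57730606 0.04422854 0.1048061 ] ((575.5518188476562, 44.11843490600586), (23.088970184326172, 55.6276969909668), 72.57054138183594) [0.10734685 0.11130252 0.11199431]
scene tab? [190 157   9  16  53] [ 0.4483 -0.0022  0.0848] [ 0.4394 -0.0194  0.0789] [0.4558 0.0157 0.09  ]
scene nut 173 [0.57829529 0.03903455 0.10004724] ((575.834716796875, 42.73992919921875), (20.030967712402344, 58.98338317871094), 62.81596755981445) [0.10035539 0.10908814 0.10960576]
```

View pics/c1.png

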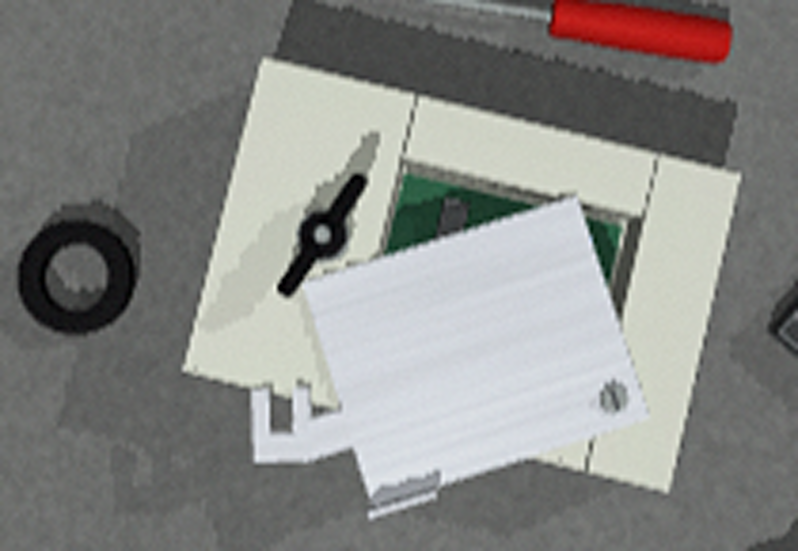

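The crop confirms the geometry. The box is at about (0.564, -0.031) with yaw -12°. The pivot agrees at (0.502, -0.109). The tab is at (0.447, -0.001), which puts the cover about 0.54 rad open at the right 121 mm radius. The nut is at (0.580, 0.042). I'll push the tab with closed fingers.

```bash
cat >> h.py <<'E'
def to(x,y,z,yaw=None,o=None):
    "shift (mm) in tool axes and turn about tool z for a world TCP target, tool down"
    o=o or r.get_obs(); R=cv2.Rodrigues(np.array(o['orientation']))[0]
    d=R.T@(np.array([x,y,z])-o['tcp_pos'])*1000
    c=np.arctan2(R[1,0],R[0,0])
    return d.round(1), None if yaw is None else round(-np.arctan2(np.sin(yaw-c),np.cos(yaw-c)),3), 'yaw',round(np.degrees(c),1)
E
python3 -c "
from h import *
print(to(.40,-.32,.20))"
```

```text
(array([ 299.4, -258.8,   30.8]), None, 'yaw', np.float64(15.6))
```

Call:
{"name": "step_arm", "arguments": {
  "moves": [
    [300,-259,30,0,0,0,0],
    [300,-259,30,0,0,0,0],
    [300,-259,30,0,0,0,0],
    [300,-259,30,0,0,0,0],
    [300,-259,30,0,0,0,0],
    [300,-259,30,0,0,0,0],
    [300,-259,30,0,0,0,0],
    [300,-259,30,0,0,0,0]
  ],
  "grip_force": 60
}}

```text
clock: 0.9
tcp_pos: [0.4014, -0.3181, 0.201]
orientation: [-3.112, -0.426, 0.0]
contact_force: [0.5, -1.0, -0.7]
grip_width: -0.0002
gripper_force: 0.0
```

```bash
python3 -c "
from h import *
print(r.get_obs()['joints'].round(2)); y=np.radians(19)
print(to(.427,-.008,.20,y)); print(to(.427,-.008,.13,y))"
```

```text
[ 0.68  0.25 -0.15  1.96  0.05  0.93 -0.8 ]
(array([ 108. , -291.8,    1.1]), np.float64(-0.059), 'yaw', np.float64(15.6))
(array([ 108. , -291.7,   71.1]), np.float64(-0.059), 'yaw', np.float64(15.6))
```

Call:
{"name": "step_arm", "arguments": {
  "moves": [
    [60,-160,1,0,0,-0.06,0],
    [108,-292,1,0,0,-0.06,0],
    [108,-292,1,0,0,-0.06,0],
    [108,-292,1,0,0,-0.06,0],
    [108,-292,1,0,0,-0.06,0],
    [108,-292,1,0,0,-0.06,0],
    [108,-292,1,0,0,-0.06,0],
    [108,-292,71,0,0,-0.06,0]
  ]
}}

```text
clock: 1.7
tcp_pos: [0.4317, -0.0071, 0.1545]
orientation: [3.096, 0.525, 0.02]
contact_force: [1.1, -1.1, -1.3]
grip_width: 0.0001
gripper_force: 0.0
```

```bash
python3 -c "
from h import *
print(r.get_obs()['joints'].round(2),r.get_obs()['tcp_pos']); y=np.radians(19)
print(to(.427,-.008,.13,y)); print(to(.427,-.008,.079,y))"
```

```text
[ 0.24  0.2  -0.41  2.17  0.12  0.77 -1.48] [ 0.4317353  -0.00706407  0.15448066]
(array([-5.1, -0.8, 24.4]), np.float64(0.005), 'yaw', np.float64(19.3))
(array([-5.7, -1. , 75.4]), np.float64(0.005), 'yaw', np.float64(19.3))
```

Call:
{"name": "step_arm", "arguments": {
  "moves": [
    [-6,-1,30,0,0,0,0],
    [-6,-1,59,0,0,0,0],
    [-6,-1,59,0,0,0,0],
    [-6,-1,59,0,0,0,0]
  ]
}}

```text
clock: 2.1
tcp_pos: [0.4203, -0.0111, 0.0915]
orientation: [-3.098, -0.519, 0.002]
contact_force: [0.0, 0.4, 1.2]
grip_width: -0.0002
gripper_force: 0.0
```

Run:
```python
from h import *
print(r.get_obs()['joints'].round(2),r.get_obs()['tcp_pos']); y=np.radians(19)
print(to(.427,-.008,.079,y)); f=grab('scene'); im=f['image'][120:250,130:330,::-1]; cv2.imwrite('pics/s1.png',cv2.resize(im,None,fx=4,fy=4,interpolation=cv2.INTER_CUBIC))
```

```text
[ 0.21  0.3  -0.38  2.24  0.19  0.63 -1.55] [ 0.42026202 -0.01113173  0.09148464]
(array([ 7.4, -0.8, 12.5]), np.float64(0.0), 'yaw', np.float64(19.0))
```

View pics/s1.png

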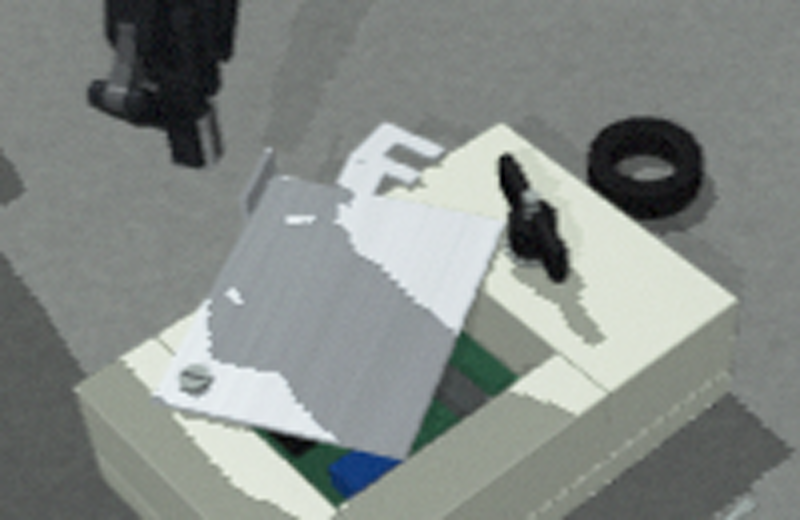

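The closed fingers stand just outside the tab: fingertips at about (200,160), tab at (260,180) in the crop. Next I'll work out the arc shifts.

Run:
```python
from h import *
p=np.array([.5017,-.1093])
for d in (19,15,11,7,3,-1,-5,-9,-12,-14):
    a=np.radians(d); q=p+np.array([[np.cos(a),-np.sin(a)],[np.sin(a),np.cos(a)]])@[-.029,.120]
    print(d,q.round(4),to(q[0],q[1],.079,a)[:2])
```

```text
19 [ 0.4352 -0.0053] (array([15.2, -0.9, 13.3]), np.float64(-0.0))
15 [ 0.4426 -0.0009] (array([23.6, -2.6, 13.3]), np.float64(0.07))
11 [0.4503 0.003 ] (array([32.2, -3.8, 13.3]), np.float64(0.139))
7 [0.4583 0.0063] (array([40.8, -4.3, 13.3]), np.float64(0.209))
3 [0.4665 0.009 ] (array([49.4, -4.3, 13.3]), np.float64(0.279))
-1 [0.4748 0.0112] (array([58. , -3.6, 13.3]), np.float64(0.349))
-5 [0.4833 0.0128] (array([66.5, -2.3, 13.3]), np.float64(0.419))
-9 [0.4918 0.0138] (array([74.9, -0.5, 13.3]), np.float64(0.489))
-12 [0.4983 0.0141] (array([81.1,  1.3, 13.3]), np.float64(0.541))
-14 [0.5026 0.0142] (array([85.2,  2.7, 13.3]), np.float64(0.576))
```

Call:
{"name": "step_arm", "arguments": {
  "moves": [
    [0,0,13,0,0,0,0],
    [8,-1,13,0,0,0,0],
    [15,-1,13,0,0,0,0],
    [24,-3,13,0,0,0.07,0],
    [32,-4,13,0,0,0.14,0],
    [41,-4,13,0,0,0.21,0],
    [49,-4,13,0,0,0.28,0],
    [58,-4,13,0,0,0.35,0]
  ]
}}

```text
clock: 2.95
tcp_pos: [0.4744, 0.0117, 0.0792]
orientation: [3.141, -0.033, -0.0]
contact_force: [-2.0, -1.2, -0.5]
grip_width: -0.0004
gripper_force: 1.1
```

Run:
```python
from h import *
print(r.get_obs()['contact_force'],r.get_obs()['tcp_pos'])
p=np.array([.5017,-.1093])
for d in (-5,-9,-12,-14):
    a=np.radians(d); q=p+np.array([[np.cos(a),-np.sin(a)],[np.sin(a),np.cos(a)]])@[-.029,.120]
    print(d,q.round(4),to(q[0],q[1],.079,a))
```

```text
[-2.04919473 -1.18165705 -0.53185753] [0.47443484 0.01172363 0.07922928]
-5 [0.4833 0.0128] (array([ 8.8, -1.2,  0.2]), np.float64(0.066), 'yaw', np.float64(-1.2))
-9 [0.4918 0.0138] (array([17.3, -2.4,  0.2]), np.float64(0.136), 'yaw', np.float64(-1.2))
-12 [0.4983 0.0141] (array([23.8, -2.9,  0.2]), np.float64(0.188), 'yaw', np.float64(-1.2))
-14 [0.5026 0.0142] (array([28.1, -3. ,  0.2]), np.float64(0.223), 'yaw', np.float64(-1.2))
```

Contact reads about 2 N as expected, so I'll continue to the stop.

Call:
{"name": "step_arm", "arguments": {
  "moves": [
    [9,-1,0,0,0,0.07,0],
    [17,-2,0,0,0,0.14,0],
    [22,-3,0,0,0,0.18,0],
    [24,-3,0,0,0,0.19,0],
    [25,-3,0,0,0,0.19,0]
  ]
}}

```text
clock: 3.45
tcp_pos: [0.4991, 0.0147, 0.0789]
orientation: [-3.125, 0.325, 0.0]
contact_force: [-4.2, 1.2, 3.0]
grip_width: -0.0002
gripper_force: 2.1
```

Call:
{"name": "step_arm", "arguments": {
  "moves": [
    [1,0,0,0,0,0,0],
    [2,0,0,0,0,0,0],
    [2,0,0,0,0,0,0]
  ]
}}

```text
clock: 3.75
tcp_pos: [0.4991, 0.0144, 0.0783]
orientation: [3.125, -0.324, -0.005]
contact_force: [-6.2, 2.4, 5.2]
grip_width: 0.0003
gripper_force: 3.6
```

Call:
{"name": "step_arm", "arguments": {
  "moves": [
    [2,0,0,0,0,0,0],
    [4,0,0,0,0,0,0],
    [4,0,0,0,0,0,0]
  ]
}}

```text
clock: 4.05
tcp_pos: [0.4992, 0.0141, 0.0776]
orientation: [3.124, -0.323, -0.017]
contact_force: [-16.2, 4.3, 11.5]
grip_width: 0.0001
gripper_force: 8.4
```

Run:
```python
from h import *
f=grab('top'); im=f['image'][170:315,190:400,::-1]; cv2.imwrite('pics/t2.png',cv2.resize(im,None,fx=3.8,fy=3.8,interpolation=cv2.INTER_CUBIC))
```

```text
(no output)
```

View pics/t2.png

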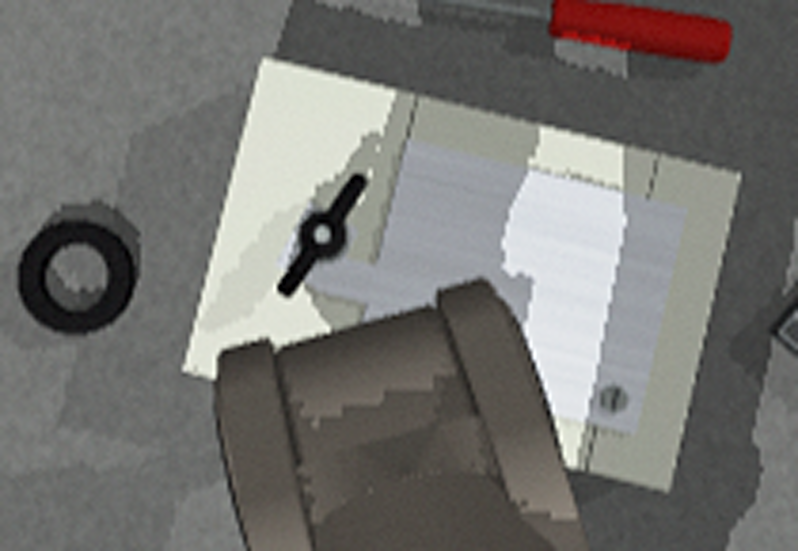

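The cover is home: its edges are parallel to the box, the fork lies around the stud at about (322,236) in the crop, and the stop resists 16 N. I'll back off and lift, then turn the nut using the open fingers as a fork key.

Call:
{"name": "step_arm", "arguments": {
  "moves": [
    [-2,0,0,0,0,0,0],
    [-10,0,0,0,0,0,0],
    [-14,0,-10,0,0,0,0],
    [-14,0,-55,0,0,0,20],
    [-14,0,-70,0,0,0,44],
    [-14,0,-70,0,0,0,44]
  ]
}}

```text
clock: 4.7
tcp_pos: [0.4939, 0.0161, 0.152]
orientation: [-3.123, 0.327, -0.012]
contact_force: [-0.1, 0.5, -0.2]
grip_width: 0.043
gripper_force: 0.0
```

Run:
```python
from h import *
f=dict(np.load('top0.npz'))
c=lambda u,v,z: ray(f,190+(u+.5)/3.8-.5,170+(v+.5)/3.8-.5,z)
print('hub',c(322,236,.1), c(320,236,.1)); a,b=c(362,178,.11),c(284,293,.11); d=a-b; print('wing',a,b,np.linalg.norm(d),np.degrees(np.arctan2(d[1],d[0])),(a+b)/2)
o=r.get_obs(); print(o['joints'].round(2),o['tcp_pos'],o['contact_force'].round(1),o['grip_width']); print(to(.58,.0424,.15,np.radians(105)))
```

```text
hub [0.58039992 0.04202368 0.1       ] [0.58037913 0.04302994 0.1       ]
wing [0.60936937 0.02255579 0.11      ] [0.55147664 0.06009029 0.11      ] 0.0689957045055993 -32.957182229556274 [0.580423   0.04132304 0.11      ]
[ 0.06  0.29 -0.25  2.05  0.1   0.81 -2.04] [0.49394111 0.01607885 0.15198584] [-0.1  0.5 -0.2] 0.04295625542641676
(array([ 78.7, -43.6,   2.7]), np.float64(-2.041), 'yaw', np.float64(-11.9))
```

Call:
{"name": "step_arm", "arguments": {
  "moves": [
    [20,-11,3,0,0,-0.13,44],
    [40,-22,3,0,0,-0.26,44],
    [60,-33,3,0,0,-0.39,44],
    [79,-44,3,0,0,-0.52,44],
    [79,-44,3,0,0,-0.65,44],
    [79,-44,3,0,0,-0.78,44],
    [79,-44,3,0,0,-0.91,44],
    [79,-44,3,0,0,-1.04,44]
  ]
}}

```text
clock: 5.5
tcp_pos: [0.5775, 0.0425, 0.1449]
orientation: [-2.87, -1.277, -0.0]
contact_force: [-0.7, 0.6, -0.5]
grip_width: 0.0441
gripper_force: 0.0
```

Call:
{"name": "step_arm", "arguments": {
  "moves": [
    [0,0,0,0,0,-0.14,44],
    [0,0,0,0,0,-0.28,44],
    [0,0,0,0,0,-0.42,44],
    [0,0,0,0,0,-0.56,44],
    [0,0,0,0,0,-0.7,44],
    [0,0,0,0,0,-0.84,44],
    [0,0,0,0,0,-1.0,44],
    [0,0,0,0,0,-1.0,44]
  ]
}}

```text
clock: 6.3
tcp_pos: [0.5774, 0.0423, 0.1449]
orientation: [-1.911, -2.493, -0.0]
contact_force: [0.5, -0.1, 0.2]
grip_width: 0.0438
gripper_force: 0.0
```

Run:
```python
from h import *
o=r.get_obs(); print(o['joints'].round(2),o['tcp_pos'],o['contact_force'].round(1),o['grip_width']); print(to(.5803,.0422,.090,np.radians(108)))
f=grab('scene'); im=f['image'][60:250,150:350,::-1]; cv2.imwrite('pics/s3.png',cv2.resize(im,None,fx=3,fy=3,interpolation=cv2.INTER_CUBIC))
```

```text
[ 0.34  0.51 -0.68  1.83  0.39  0.94 -0.25] [0.5774362  0.0423031  0.14487663] [ 0.5 -0.1  0.2] 0.04381649351109644
(array([-0.9,  2.7, 54.9]), np.float64(-0.052), 'yaw', np.float64(105.0))
```

View pics/s3.png

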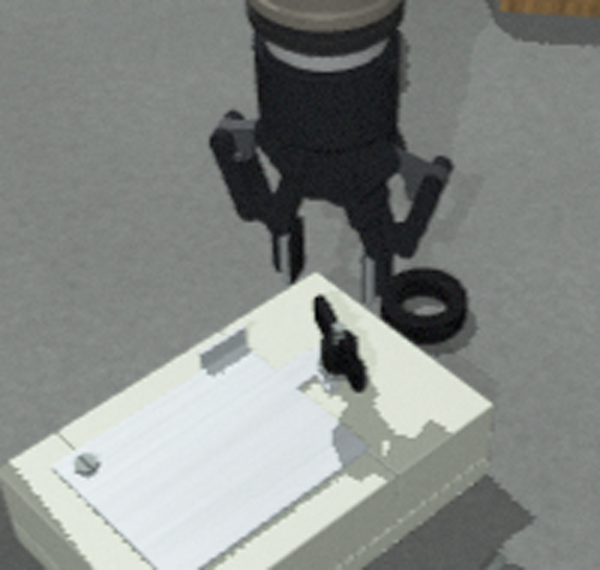

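The scene view shows the cover home, with the tab at (225,350) parallel to the box, and the fingers open above the nut (345,345) astride it. I'll add some angular margin and descend.

Call:
{"name": "step_arm", "arguments": {
  "moves": [
    [-1,3,0,0,0,-0.14,44],
    [-1,3,15,0,0,-0.22,44],
    [-1,3,35,0,0,-0.22,44],
    [-1,3,45,0,0,-0.22,44],
    [-1,3,55,0,0,-0.22,44],
    [-1,3,55,0,0,-0.22,44]
  ]
}}

```text
clock: 6.95
tcp_pos: [0.5799, 0.0423, 0.0892]
orientation: [-1.629, -2.684, 0.002]
contact_force: [0.1, -0.6, 0.2]
grip_width: 0.0438
gripper_force: 0.0
```

Call:
{"name": "step_arm", "arguments": {
  "moves": [
    [0,0,0,0,0,0.14,44],
    [0,0,0,0,0,0.28,44],
    [0,0,0,0,0,0.42,44],
    [0,0,0,0,0,0.56,44],
    [0,0,0,0,0,0.7,44],
    [0,0,0,0,0,0.84,44],
    [0,0,0,0,0,0.98,44],
    [0,0,0,0,0,1.12,44]
  ]
}}

```text
clock: 7.75
tcp_pos: [0.5809, 0.0424, 0.0909]
orientation: [2.811, 1.402, 0.001]
contact_force: [0.7, -0.5, -1.5]
grip_width: 0.0443
gripper_force: 1.4
```

Run:
```python
from h import *
o=r.get_obs(); print(o['joints'].round(2),o['tcp_pos'],o['contact_force'].round(1),o['moment'].round(2),o['grip_width']); print(to(.5803,.0422,.090,np.radians(-50)))
f=grab('scene'); im=f['image'][60:250,150:350,::-1]; cv2.imwrite('pics/s4.png',cv2.resize(im,None,fx=3,fy=3,interpolation=cv2.INTER_CUBIC))
```

```text
[ 0.15  0.53 -0.42  1.87  0.3   0.8  -1.08] [0.58094924 0.04235613 0.09090189] [ 0.7 -0.5 -1.5] [-0.12 -0.02  0.09] 0.04434885200105276
(array([-0.5, -0.4,  0.9]), np.float64(1.798), 'yaw', np.float64(53.0))
```

View pics/s4.png

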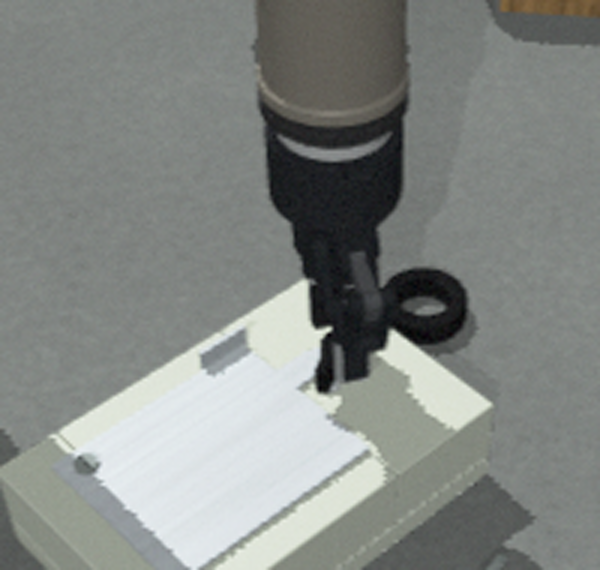

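The fingers straddle the nut and the moment reads +0.09 N m, so the nut is turning. I'll carry on.

Call:
{"name": "step_arm", "arguments": {
  "moves": [
    [0,0,0,0,0,0.14,44],
    [0,0,0,0,0,0.28,44],
    [0,0,0,0,0,0.42,44],
    [0,0,0,0,0,0.56,44],
    [0,0,0,0,0,0.7,44],
    [0,0,0,0,0,0.84,44],
    [0,0,0,0,0,0.98,44],
    [0,0,0,0,0,1.12,44]
  ]
}}

```text
clock: 8.6
tcp_pos: [0.5813, 0.0425, 0.0909]
orientation: [-3.127, 0.3, -0.002]
contact_force: [0.9, -1.3, -2.3]
grip_width: 0.0442
gripper_force: 1.4
```

Call:
{"name": "step_arm", "arguments": {
  "moves": [
    [0,0,0,0,0,0.14,44],
    [0,0,0,0,0,0.28,44],
    [0,0,0,0,0,0.42,44],
    [0,0,0,0,0,0.56,44],
    [0,0,0,0,0,0.66,44],
    [0,0,0,0,0,0.66,44]
  ]
}}

```text
clock: 9.2
tcp_pos: [0.5812, 0.0425, 0.0908]
orientation: [-2.864, 1.291, -0.002]
contact_force: [0.1, -1.0, -0.7]
grip_width: 0.0436
gripper_force: 0.5
```

Run:
```python
from h import *
o=r.get_obs(); print(o['joints'].round(2),o['tcp_pos'],o['contact_force'].round(1),o['moment'].round(2),o['grip_width']); print(to(.5803,.0422,.090,np.radians(-50)))
```

```text
[-0.19  0.49  0.01  1.9  -0.01  0.75 -2.59] [0.58116285 0.04245345 0.09084181] [ 0.1 -1.  -0.7] [-0.18 -0.22  0.11] 0.04364161033386763
(array([-0.4,  0.8,  0.8]), np.float64(0.026), 'yaw', np.float64(-48.5))
```

Call:
{"name": "step_arm", "arguments": {
  "moves": [
    [0,0,0,0,0,-0.12,44],
    [0,0,-25,0,0,-0.14,44],
    [0,0,-45,0,0,-0.14,44],
    [0,0,-45,0,0,-0.28,44],
    [0,0,-45,0,0,-0.42,44],
    [0,0,-45,0,0,-0.56,44],
    [0,0,-45,0,0,-0.7,44],
    [0,0,-45,0,0,-0.84,44]
  ]
}}

```text
clock: 10.0
tcp_pos: [0.5809, 0.043, 0.1359]
orientation: [-3.141, -0.004, -0.001]
contact_force: [-0.1, -0.1, 0.2]
grip_width: 0.0442
gripper_force: 0.0
```

Call:
{"name": "step_arm", "arguments": {
  "moves": [
    [0,0,0,0,0,-0.14,44],
    [0,0,0,0,0,-0.28,44],
    [0,0,0,0,0,-0.42,44],
    [0,0,0,0,0,-0.56,44],
    [0,0,0,0,0,-0.7,44],
    [0,0,0,0,0,-0.84,44],
    [0,0,0,0,0,-0.98,44],
    [0,0,0,0,0,-1.12,44]
  ]
}}

```text
clock: 10.8
tcp_pos: [0.5809, 0.0429, 0.136]
orientation: [2.66, 1.672, 0.002]
contact_force: [0.3, 0.2, 0.3]
grip_width: 0.044
gripper_force: 0.0
```

Call:
{"name": "step_arm", "arguments": {
  "moves": [
    [0,0,0,0,0,-0.14,44],
    [0,0,0,0,0,-0.28,44],
    [0,0,0,0,0,-0.42,44],
    [0,0,0,0,0,-0.56,44],
    [0,0,0,0,0,-0.7,44],
    [0,0,0,0,0,-0.84,44],
    [0,0,0,0,0,-0.98,44],
    [0,0,0,0,0,-1.12,44]
  ]
}}

```text
clock: 11.6
tcp_pos: [0.581, 0.0427, 0.136]
orientation: [1.366, 2.828, 0.001]
contact_force: [-0.4, -0.4, 0.6]
grip_width: 0.0443
gripper_force: 0.0
```

Run:
```python
from h import *
o=r.get_obs(); print(o['joints'].round(2),o['tcp_pos'],o['contact_force'].round(1),o['moment'].round(2)); print(to(.5805,.0422,.089,np.radians(149)))
f=grab('scene'); Q=cloud(f)
b=(f['image'].max(2)<50)&(Q[...,2]>.08)&(Q[...,2]<.118)&(abs(Q[...,0]-.58)<.05)&(abs(Q[...,1]-.042)<.05)
rc=cv2.minAreaRect((Q[b][:,:2]*1000).astype(np.float32)); print(b.sum(),cv2.boxPoints(rc),np.percentile(Q[b][:,2],[50,95,99]))
im=f['image'][60:250,150:350,::-1]; cv2.imwrite('pics/s5.png',cv2.resize(im,None,fx=3,fy=3,interpolation=cv2.INTER_CUBIC))
```

```text
[ 0.35  0.53 -0.7   1.83  0.41  0.93  0.14] [0.5809907  0.04271896 0.13604885] [-0.4 -0.4  0.6] [-0.04 -0.02 -0.05]
(array([-0.1, -0.8, 47. ]), np.float64(-0.359), 'yaw', np.float64(128.5))
327 [[546.63904   35.48209 ]
 [613.7416    23.121853]
 [617.64465   44.311466]
 [550.5421    56.671703]] [0.0980363  0.10713898 0.10777902]
```

View pics/s5.png

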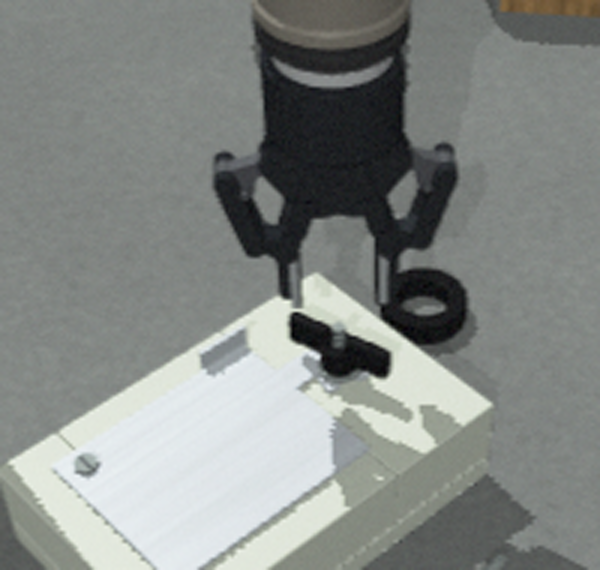

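The nut has turned: its wings now run from (295,325) to (385,360) in the crop and have dropped about 2 mm. The cover is still home. Second stroke.

Call:
{"name": "step_arm", "arguments": {
  "moves": [
    [0,-1,0,0,0,-0.14,44],
    [0,-1,0,0,0,-0.28,44],
    [0,-1,0,0,0,-0.38,44],
    [0,-1,20,0,0,-0.38,44],
    [0,-1,35,0,0,-0.38,44],
    [0,-1,47,0,0,-0.38,44],
    [0,-1,47,0,0,-0.38,44]
  ]
}}

```text
clock: 12.35
tcp_pos: [0.5786, 0.0416, 0.0865]
orientation: [-0.822, -3.029, 0.002]
contact_force: [-0.7, -0.0, 0.3]
grip_width: 0.0444
gripper_force: 0.0
```

Call:
{"name": "step_arm", "arguments": {
  "moves": [
    [0,0,0,0,0,0.14,44],
    [0,0,0,0,0,0.28,44],
    [0,0,0,0,0,0.42,44],
    [0,0,0,0,0,0.56,44],
    [0,0,0,0,0,0.7,44],
    [0,0,0,0,0,0.84,44],
    [0,0,0,0,0,0.98,44],
    [0,0,0,0,0,1.12,44]
  ]
}}

```text
clock: 13.15
tcp_pos: [0.5802, 0.0427, 0.0888]
orientation: [2.313, 2.126, 0.002]
contact_force: [0.1, 1.3, -1.9]
grip_width: 0.0443
gripper_force: 1.4
```

Call:
{"name": "step_arm", "arguments": {
  "moves": [
    [0,0,0,0,0,0.12,44],
    [0,0,0,0,0,0.24,44],
    [0,0,0,0,0,0.36,44],
    [0,0,0,0,0,0.48,44],
    [0,0,0,0,0,0.6,44],
    [0,0,0,0,0,0.72,44]
  ]
}}

```text
clock: 13.75
tcp_pos: [0.5808, 0.0429, 0.089]
orientation: [-2.913, -1.177, -0.004]
contact_force: [1.8, 1.7, -2.5]
grip_width: 0.0439
gripper_force: 1.3
```

Run:
```python
from h import *
o=r.get_obs(); print(o['joints'].round(2),o['tcp_pos'],o['contact_force'].round(1),o['moment'].round(2)); print(to(.5805,.0422,.089,np.radians(-50)))
```

```text
[ 0.06  0.52 -0.31  1.88  0.21  0.77 -1.17] [0.58075602 0.04286398 0.08899998] [ 1.8  1.7 -2.5] [ 0.22 -0.41  0.06]
(array([-0.6,  0.3, -0. ]), np.float64(1.641), 'yaw', np.float64(44.0))
```

Call:
{"name": "step_arm", "arguments": {
  "moves": [
    [0,0,0,0,0,0.1,44],
    [0,0,0,0,0,0.2,44],
    [0,0,0,0,0,0.3,44],
    [0,0,0,0,0,0.4,44],
    [0,0,0,0,0,0.5,44]
  ]
}}

```text
clock: 14.25
tcp_pos: [0.581, 0.0426, 0.0891]
orientation: [-3.113, -0.421, -0.004]
contact_force: [1.6, 0.8, -1.5]
grip_width: 0.0445
gripper_force: 1.3
```

Call:
{"name": "step_arm", "arguments": {
  "moves": [
    [0,0,0,0,0,0.1,44],
    [0,0,0,0,0,0.2,44],
    [0,0,0,0,0,0.3,44],
    [0,0,0,0,0,0.4,44]
  ]
}}

```text
clock: 14.65
tcp_pos: [0.5811, 0.0424, 0.0891]
orientation: [-3.134, 0.206, -0.004]
contact_force: [2.1, -0.3, -1.2]
grip_width: 0.044
gripper_force: 1.3
```

Run:
```python
from h import *
o=r.get_obs(); print(o['joints'].round(2),o['tcp_pos'],o['contact_force'].round(1),o['moment'].round(2)); print(to(.5805,.0422,.089,np.radians(-50)))
```

```text
[-0.11  0.5  -0.09  1.9   0.06  0.75 -1.93] [0.58108616 0.04239581 0.08912702] [ 2.1 -0.3 -1.2] [-0.06 -0.43  0.05]
(array([-0.6,  0.3,  0.1]), np.float64(0.741), 'yaw', np.float64(-7.5))
```

Call:
{"name": "step_arm", "arguments": {
  "moves": [
    [0,0,0,0,0,0.1,44],
    [0,0,0,0,0,0.2,44],
    [0,0,0,0,0,0.3,44],
    [0,0,0,0,0,0.4,44]
  ]
}}

```text
clock: 15.05
tcp_pos: [0.5809, 0.0422, 0.0891]
orientation: [-3.03, 0.825, -0.003]
contact_force: [1.3, -0.4, -1.1]
grip_width: 0.0441
gripper_force: 1.3
```

Call:
{"name": "step_arm", "arguments": {
  "moves": [
    [0,0,0,0,0,0.1,44],
    [0,0,0,0,0,0.2,44],
    [0,0,0,0,0,0.3,44],
    [0,0,0,0,0,0.4,44]
  ]
}}

```text
clock: 15.45
tcp_pos: [0.5807, 0.0422, 0.089]
orientation: [-2.806, 1.41, -0.002]
contact_force: [1.0, -0.6, -1.4]
grip_width: 0.0442
gripper_force: 1.3
```

Run:
```python
from h import *
o=r.get_obs(); print(o['joints'].round(2),o['tcp_pos'],o['contact_force'].round(1),o['moment'].round(2)); print(to(.5805,.0422,.089,np.radians(-50)))
```

```text
[-0.27  0.5   0.12  1.91 -0.08  0.74 -2.61] [0.58068328 0.04222371 0.08895195] [ 1.  -0.6 -1.4] [-0.18 -0.19  0.11]
(array([-0.1,  0.2, -0. ]), np.float64(-0.059), 'yaw', np.float64(-53.4))
```

Still only friction, so a third stroke is needed.

Call:
{"name": "step_arm", "arguments": {
  "moves": [
    [0,0,0,0,0,-0.12,44],
    [0,0,-25,0,0,-0.14,44],
    [0,0,-45,0,0,-0.14,44],
    [0,0,-45,0,0,-0.28,44],
    [0,0,-45,0,0,-0.42,44],
    [0,0,-45,0,0,-0.56,44],
    [0,0,-45,0,0,-0.7,44],
    [0,0,-45,0,0,-0.84,44]
  ]
}}

```text
clock: 16.25
tcp_pos: [0.5802, 0.0425, 0.134]
orientation: [-3.138, 0.128, -0.001]
contact_force: [0.0, -0.9, 0.1]
grip_width: 0.0438
gripper_force: 0.0
```

Call:
{"name": "step_arm", "arguments": {
  "moves": [
    [0,0,0,0,0,-0.14,44],
    [0,0,0,0,0,-0.28,44],
    [0,0,0,0,0,-0.42,44],
    [0,0,0,0,0,-0.56,44],
    [0,0,0,0,0,-0.7,44],
    [0,0,0,0,0,-0.84,44],
    [0,0,0,0,0,-0.98,44],
    [0,0,0,0,0,-1.12,44]
  ]
}}

```text
clock: 17.05
tcp_pos: [0.5802, 0.0423, 0.134]
orientation: [2.728, 1.558, 0.002]
contact_force: [-0.4, -0.5, 0.6]
grip_width: 0.044
gripper_force: 0.0
```

Call:
{"name": "step_arm", "arguments": {
  "moves": [
    [0,0,0,0,0,-0.14,44],
    [0,0,0,0,0,-0.28,44],
    [0,0,0,0,0,-0.42,44],
    [0,0,0,0,0,-0.56,44],
    [0,0,0,0,0,-0.7,44],
    [0,0,0,0,0,-0.84,44],
    [0,0,0,0,0,-0.98,44],
    [0,0,0,0,0,-1.12,44]
  ]
}}

```text
clock: 17.85
tcp_pos: [0.5802, 0.0422, 0.134]
orientation: [1.483, 2.769, 0.001]
contact_force: [0.1, 0.1, 0.7]
grip_width: 0.0442
gripper_force: 0.0
```

Run:
```python
from h import *
o=r.get_obs(); print(o['joints'].round(2),o['tcp_pos'],o['contact_force'].round(1)); print(to(.5805,.0422,.088,np.radians(145)))
f=grab('scene'); Q=cloud(f)
b=(f['image'].max(2)<50)&(Q[...,2]>.08)&(Q[...,2]<.118)&(abs(Q[...,0]-.58)<.05)&(abs(Q[...,1]-.042)<.05)
print(b.sum(),cv2.boxPoints(cv2.minAreaRect((Q[b][:,:2]*1000).astype(np.float32))),np.percentile(Q[b][:,2],[50,95,99]))
```

```text
[ 0.27  0.5  -0.59  1.84  0.35  0.9   0.11] [0.58016868 0.04222839 0.13401344] [0.1 0.1 0.7]
(array([-0.2,  0.2, 46. ]), np.float64(-0.373), 'yaw', np.float64(123.6))
308 [[547.24316   44.52837 ]
 [550.4059    24.111736]
 [618.115     34.600582]
 [614.9523    55.017216]] [0.09571774 0.10474667 0.10615685]
```

Call:
{"name": "step_arm", "arguments": {
  "moves": [
    [0,0,0,0,0,-0.14,44],
    [0,0,0,0,0,-0.28,44],
    [0,0,0,0,0,-0.38,44],
    [0,0,20,0,0,-0.38,44],
    [0,0,35,0,0,-0.38,44],
    [0,0,46,0,0,-0.38,44],
    [0,0,46,0,0,-0.38,44]
  ]
}}

```text
clock: 18.6
tcp_pos: [0.5786, 0.0417, 0.0856]
orientation: [-0.943, -2.994, 0.002]
contact_force: [-0.5, -0.8, 0.3]
grip_width: 0.0442
gripper_force: 0.0
```

Call:
{"name": "step_arm", "arguments": {
  "moves": [
    [0,0,0,0,0,0.1,44],
    [0,0,0,0,0,0.2,44],
    [0,0,0,0,0,0.3,44],
    [0,0,0,0,0,0.4,44],
    [0,0,0,0,0,0.5,44]
  ]
}}

```text
clock: 19.1
tcp_pos: [0.5802, 0.0422, 0.0879]
orientation: [1.661, 2.666, 0.001]
contact_force: [-0.1, 0.7, -1.5]
grip_width: 0.0439
gripper_force: 1.3
```

Call:
{"name": "step_arm", "arguments": {
  "moves": [
    [0,0,0,0,0,0.08,44],
    [0,0,0,0,0,0.16,44],
    [0,0,0,0,0,0.24,44],
    [0,0,0,0,0,0.32,44]
  ]
}}

```text
clock: 19.5
tcp_pos: [0.5803, 0.0425, 0.0878]
orientation: [2.047, 2.379, -0.001]
contact_force: [0.6, -2.0, -2.2]
grip_width: 0.044
gripper_force: 88.4
```

Run:
```python
from h import *
o=r.get_obs(); print(o['joints'].round(2),o['tcp_pos'],o['contact_force'].round(1),o['moment'].round(2)); print(to(.5805,.0422,.088,np.radians(-50)))
```

```text
[ 0.16  0.54 -0.45  1.88  0.32  0.79 -0.31] [0.58026491 0.04248054 0.0878085 ] [ 0.6 -2.  -2.2] [-0.47 -0.21  4.71]
(array([-0.3,  0.2, -0.2]), np.float64(2.593), 'yaw', np.float64(98.6))
```

The moment has jumped to 4.7 N m, so the nut is at its hard stop. I'll back off, lift clear and check.

Call:
{"name": "step_arm", "arguments": {
  "moves": [
    [0,0,0,0,0,-0.1,44],
    [0,0,0,0,0,-0.22,44],
    [0,0,-20,0,0,-0.22,44],
    [0,0,-60,0,0,-0.22,44],
    [-50,0,-80,0,0,-0.22,44],
    [-100,0,-80,0,0,-0.22,44],
    [-130,0,-80,0,0,-0.22,44],
    [-130,0,-80,0,0,-0.22,44]
  ]
}}

```text
clock: 20.3
tcp_pos: [0.5986, -0.0942, 0.1678]
orientation: [1.798, 2.573, -0.004]
contact_force: [0.8, -0.4, 0.1]
grip_width: 0.044
gripper_force: 0.0
```

Run:
```python
from h import *
o=r.get_obs(); print(o['tcp_pos'],o['contact_force'].round(1))
f=grab('scene'); im=f['image'][60:345,110:350,::-1]; cv2.imwrite('pics/s6.png',cv2.resize(im,None,fx=2.1,fy=2.1,interpolation=cv2.INTER_CUBIC))
```

```text
[ 0.59856372 -0.09420982  0.16781752] [ 0.8 -0.4  0.1]
```

View pics/s6.png

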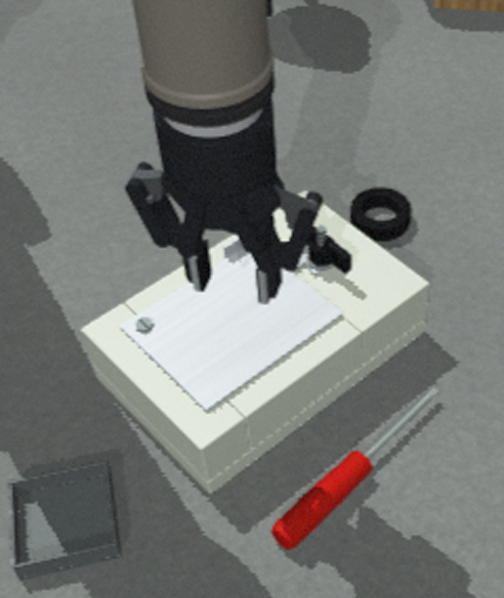

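The cover is home, with its edges parallel to the box and the screw at (145,325). The nut at (330,250) is down, the bystanders are undisturbed, and the gripper is clear in the air. Handing in.

```bash
python3 -c "
from bench import r
print(r.hand_in())"
```

```text
the job is handed in; nothing more can be done
None
```

The cover is fully home with its fork around the stud, and the wing nut was turned clockwise to its hard stop (4.7 N m). The tape, tray and screwdriver were left where they lay, and the job was handed in at about 20 s with the gripper clear; no verdict came back.

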